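Feel for the blind hole of a spacer and hold it hole-up

ROBOT

A 7-joint arm with a two-finger parallel gripper is mounted at the origin on the work surface. World frame = base frame: x ahead of the robot, y to its left, z up, the work surface at z = 0. Lengths are in m, angles in rad, forces in N, time in s.
With the tool pointing down it reaches from about 0.425 to 0.925 m from the base axis. Payload 6.8 kg.
Tool frame: the origin (TCP) lies midway between the tips of the shut fingers; the grasp point (between the pads) lies 19 mm behind it; z points along the fingers, y is the line along which they close (so a half turn about z gives the same grasp; the last joint's range is limited). The gripper opens to 85 mm and grips with 20 to 120 N. Pads are 22 mm wide; open, the fingers measure 114 mm over their backs; the gripper's body (76 mm by 85 mm) begins 54 mm behind the grasp point. The pads swing forward as they close: fully open they stand 13 mm farther back than shut.
Start: joints at [1.127, 0.477, 0.022, 1.555, -0.011, 1.109, -0.083], TCP at [0.222, -0.637, 0.231] pointing down, gripper open.
Joint ranges: [-2.96, 2.96], [-0.34, 2.1], [-1.41, 1.46], [0.24, 2.44], [-1.37, 4.51], [0.17, 1.92], [-2.96, 2.96]. Speed limits (rad/s): [2.39, 2.39, 3.14, 3.14, 3.14, 3.14, 3.14].

INTERFACE

Orientations are given as a unit quaternion [w, x, y, z].
In Python, from station import bot gives the robot as it stands.
- The arm moves only by the tool jog_arm, never from a script. Its argument "rows" is a list of rows, each an object of numbers: "fingers": the finger opening in mm, from 0 to 85.4; "x", "y", "z": the shift along the tool's x, y, z in mm; "ax", "ay", "az": the turn, a rotation vector about the tool's x, y, z in degrees. A call has exactly 8 rows; each row shifts and turns the commanded pose from where the row before left it, along the tool's axes as they then stand; what a row does not reach is not made up. A row lasts 1/10 s, in which the tool goes at most 50 mm and 8.59 degrees, less where a joint would pass 70% of its speed; a pose out of reach is approached as far as the arm can. A call with a gripper value outside its range is refused whole. The fingers move at their own pace and stop on an object; "force" is the grip in N (left out, the last holds). Time passes only in rows, so rows that do not move let the fingers close, or fill a call up. It gives the time, the measured TCP pose, the force, the opening and the grip force at its end, in the units of the state.
- bot.get_obs(): the state, without advancing time (a new reading comes with each control period).
- bot.read_camera(name): name is "side" or "top"; returns a dict with "pixels" (384x512x3 uint8, red, green, blue), "vertical_fov" (degrees; the focal length in pixels is half the picture's height over the tangent of half this angle, whatever the lens; pixels are square), "cx", "cy" (the principal point, pixels), "world_from_camera" (4x4, takes a point from camera to world coordinates). Camera axes: x right, y down, z forward; pixel columns grow to the right and rows downward; lengths in m; the calibration is good to about 2 mm. A picture is of the moment at which its call begins. There is no depth.
- bot.hand_in(): hands the job in; it is judged then, once.
The state is a dict: "t": time; "q": joint angles; "joint_vel": joint speeds; "joint_torque": joint torques, N m; "eef_pos": TCP position; "tool_rot": TCP orientation; "contact_force": force on the tool from outside, world axes, zero at the start; "torque": the same for the moment, N m; "gripper_width": opening from 0.0 (shut) to 1.0 (fully open); "grasp_force": force on a finger pad.
Only numpy, scipy, OpenCV 4.12 (cv2) and the standard library are available. Lean on these libraries where they do the work, as an engineer would, in place of code of your own. Each camera call takes 0.05 s, during which the arm holds its last target. There are 200 camera calls.

TASK

Take the aluminium spacer from the yellow cradle and find its blind hole by feel: push one end onto the gauge's level peg, turn the spacer end for end if it stops short, until the deep hole has gone fully home on the peg against the collar. Then draw it off, turn the spacer so that the deep hole points straight up, and finish while holding it motionless in the air like that, about 20 cm or more above the bench, touching nothing but the gripper. Leave the other spacer in the grey cradle and the tools and parts on the bench where they are.

Things in the scene. Friction and masses are not known exactly. Their poses are not given: they have to be found in the camera images.
- spacer_1_mid (a point): centre of a turned aluminium spacer, a cylinder 40 mm in diameter, 60 mm long, 0.12 to 0.24 kg; y along the cylinder. Both ends show a 22 mm round mouth: one is the blind hole, 26 mm deep, the other a recess 5 mm deep; which is which must be felt. Starts lying level in the yellow or the grey cradle, y along the rack's y
- spacer_2_mid (a point): centre of the other spacer, same sizes and axes. The two swap cradles from run to run, and their deep ends do not face the same way
- yellow_cradle (a point): centre of a spacer lying properly in the yellow cradle, 80 mm above the bench; y along the spacer, z up. Two vee plates (8 mm thick, 30 mm wide, 44 mm apart centre to centre) carry it from below and leave its ends open; they are narrower than the spacer, so fingers pass down beside it
- grey_cradle (a point): the same for the grey cradle, 130 mm from the yellow one (on the rack's +x side, away from the robot)
- rack: fixed rack carrying both cradles: base plate 200 (x) x 90 (y) x 10 mm; origin at the centre of its underside, x from the yellow to the grey cradle
- peg_root (a point): on the fixed blue gauge: centre of the peg's root in the face of its 42 mm collar, 90 mm above the bench. The level brass peg, 12 mm thick, 20 mm long, points along this frame's -y; +y goes into the post, z up. A spacer fully home, deep hole first, has its centre 30 mm before this point; shallow end first it stops 15 mm short of that
- gauge: the gauge: blue post 46 mm wide and 28 mm thick, top 114 mm above the bench, on a foot 100 x 75 mm and 14 mm high behind the peg; origin on the bench below the peg's root, same axes as the peg_root point
- spacer_1: the spacer of the same number as a body; same pose as its centre point
- spacer_2: the spacer of the same number as a body; same pose as its centre point
- wrench: open-ended wrench lying flat; a bystander, to be left alone
- hammer: hammer lying flat; a bystander, to be left alone
- screwdriver: screwdriver lying flat; a bystander, to be left alone
- oil: green oil bottle with a red cap, 56 mm in diameter, 130 mm high, standing; a bystander, to be left alone
- offcut: steel block 90 x 50 x 30 mm; a bystander, to be left alone
- flange: dark steel flange, 70 mm in diameter, 30 mm high; a bystander, to be left alone
Mind the look-alikes: they are no part of the job. Leave any green look-alike of the rack alone.

How it is judged:
By the outcome, as a careful person would: the job done as asked, in the order asked, and still so for the second after the job is handed in, while the arm keeps its last pose, push and grip.
It also fails if it takes over 72 s, if anything falls off the work surface, if the arm or the gripper's body presses on something with over 40 N, if the wrist force passes 120 N, or if a joint passes its speed limit or range.

## Working session

There is one attempt and no reset: what is moved stays moved. The work goes in short steps, Python scripts to look and compute and a tool call to move; the robot and the scene stay as the last step left them, time stands still between calls to the robot, and variables do not carry over. Pictures are saved under pics/ and viewed, at most 10 in all, crops included, and the job is handed in when it is done.

Besides the shell and the picture viewer there is one more tool, called after "Request:" as name(argument=value, ...), one argument or row to a line, values as JSON. jog_arm: Moves the arm, as the interface text tells. Its arguments: {"type":"object","properties":{"rows":{"type":"array","items":{"type":"object","properties":{"fingers":{"type":"number"},"x":{"type":"number"},"y":{"type":"number"},"z":{"type":"number"},"ax":{"type":"number"},"ay":{"type":"number"},"az":{"type":"number"}}}},"force":{"type":"number"}},"required":["rows"]}

```bash
mkdir -p pics
cat > h.py <<'E'
import numpy as np, cv2
from station import bot
from scipy.spatial.transform import Rotation as R
def cam(n):
    c=bot.read_camera(n); return c
def ray(c,u,v):
    h=c["pixels"].shape[0]; f=h/2/np.tan(np.radians(c["vertical_fov"])/2)
    T=np.array(c["world_from_camera"]); d=T[:3,:3]@np.array([(u-c["cx"])/f,(v-c["cy"])/f,1]); return T[:3,3],d/np.linalg.norm(d)
def onz(c,u,v,z):
    o,d=ray(c,u,v); return o+d*(z-o[2])/d[2]
def proj(c,p):
    h=c["pixels"].shape[0]; f=h/2/np.tan(np.radians(c["vertical_fov"])/2)
    q=np.linalg.inv(np.array(c["world_from_camera"]))@np.append(p,1); return q[0]/q[2]*f+c["cx"],q[1]/q[2]*f+c["cy"]
def save(c,n,crop=None,s=1):
    p=c["pixels"][:,:,::-1]
    if crop: u0,v0,u1,v1=crop; p=p[v0:v1,u0:u1]
    cv2.imwrite(n,cv2.resize(p,None,fx=s,fy=s,interpolation=cv2.INTER_CUBIC))
def st():
    o=bot.get_obs(); print({k:np.round(o[k],4).tolist() for k in o if k not in("joint_vel","joint_torque")}); print(np.round(R.from_quat(np.roll(o["tool_rot"],-1)).as_matrix(),3)); return o
E
python3 - <<'E'
from h import *
for n in("side","top"):
    c=cam(n); save(c,f"pics/{n}0.png",s=1.5); print(n,np.round(c["world_from_camera"],3).tolist(),c["vertical_fov"],c["cx"],c["cy"])
st()
E
```

```text
side [[-0.97, -0.176, 0.165, 0.305], [-0.241, 0.746, -0.621, 0.633], [-0.014, -0.642, -0.767, 0.857], [0.0, 0.0, 0.0, 1.0]] 57.77442834361041 253.57763319133494 191.71828536603877
top [[-0.028, -0.98, 0.195, 0.198], [-0.999, 0.032, 0.018, -0.006], [-0.024, -0.194, -0.981, 1.445], [0.0, 0.0, 0.0, 1.0]] 53.04016753990175 257.5680598130925 191.73926592195454
{'t': 0.1, 'q': [1.1269, 0.4778, 0.0223, 1.5563, -0.0115, 1.1093, -0.0831], 'eef_pos': [0.2223, -0.6368, 0.2304], 'tool_rot': [-0.0008, 0.9859, 0.1671, -0.0002], 'contact_force': [-0.8045, -0.2234, 0.2125], 'torque': [-0.028, 0.0306, 0.0156], 'grasp_force': 0.0, 'gripper_width': 0.9987}
[[ 0.944  0.33  -0.001]
 [ 0.33  -0.944  0.002]
 [-0.    -0.002 -1.   ]]
```

View pics/side0.png

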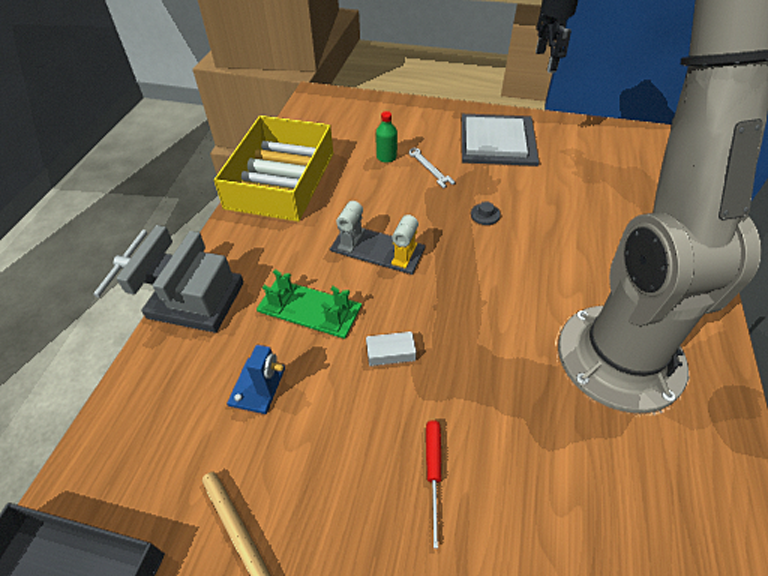

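View pics/top0.png

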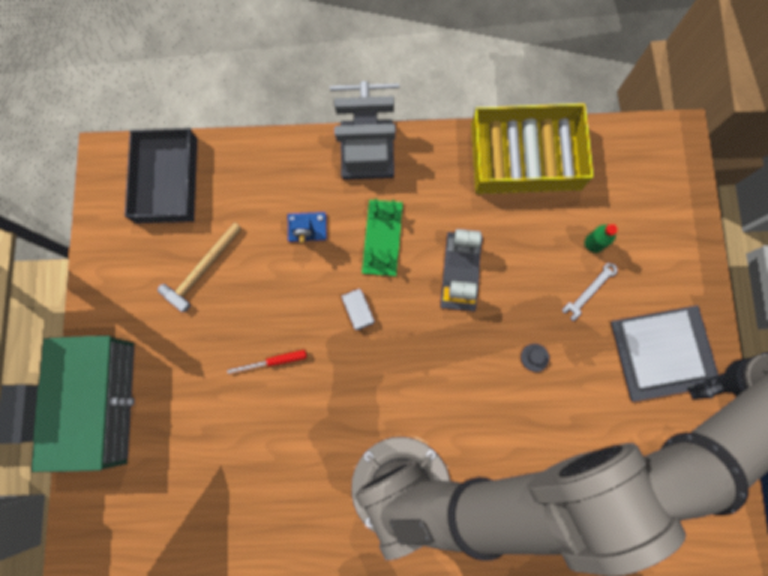

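Candidates (pixels in the top view ×1.5): a spacer on the yellow cradle (461,292), a spacer on the grey cradle (466,238), the empty green look-alike rack (383,238), and rods in the yellow box (530,148). By the description I choose the spacer at (461,292), on the yellow plates of the dark rack. The blue gauge is at (306,228) with its peg pointing toward the robot. I'll check this in a close crop.

Run:
```python
from h import *
c=cam("top"); d=cam("side")
def cr(c,u0,v0,w,h,s): return cv2.resize(c["pixels"][v0:v0+h,u0:u0+w,::-1],(w*s,h*s),interpolation=cv2.INTER_CUBIC)
a=cr(c,285,145,50,65,6); b=cr(c,185,135,40,35,6)
e=cr(d,215,130,75,55,5); f=cr(d,145,220,55,60,5)
W=np.zeros((600,800,3),np.uint8)
for im,x,y in((a,0,0),(b,0,390),(e,310,0),(f,310,280)):
    h,w=im.shape[:2]; W[y:y+h,x:x+w]=im[:600-y,:800-x]
cv2.imwrite("pics/crop1.png",W)
```

```text
(no output)
```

View pics/crop1.png

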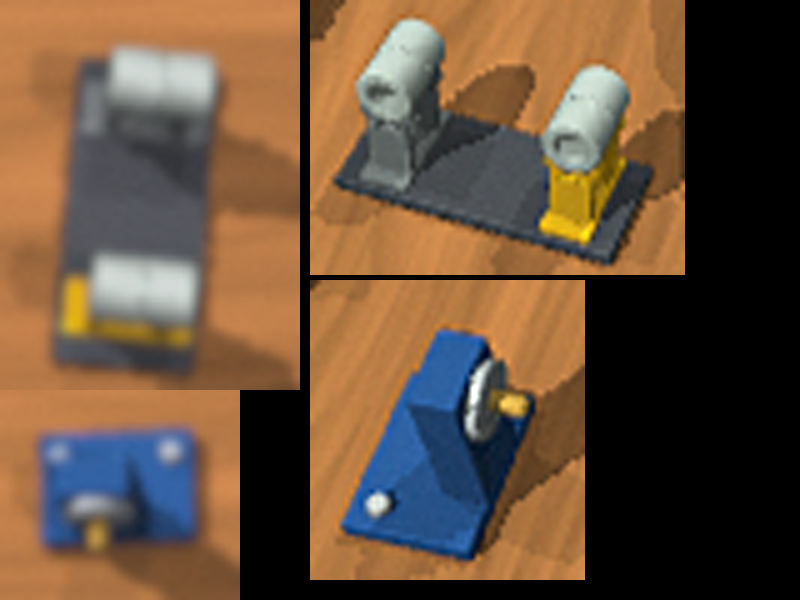

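The crop confirms it: a spacer lies on the yellow vee plates, another on the grey ones, and the gauge's brass peg sits in its collar, pointing toward the robot. Next I measure them.

```bash
cat > m.py <<'E'
from h import *
from scipy.optimize import lsq_linear
def tri(l):
    A=[];b=[]
    for c,(u,v) in l:
        o,d=ray(c,u,v); P=np.eye(3)-np.outer(d,d); A.append(P);b.append(P@o)
    A=np.vstack(A);b=np.hstack(b); x=np.linalg.lstsq(A,b,rcond=None)[0]; return x,np.linalg.norm(A@x-b)
def mask(c,box,f):
    u0,v0,u1,v1=box; h=cv2.cvtColor(c["pixels"],cv2.COLOR_RGB2HSV).astype(int); m=np.zeros(h.shape[:2],np.uint8)
    m[v0:v1,u0:u1]=f(h[...,0],h[...,1],h[...,2])[v0:v1,u0:u1]
    n,l,s,ce=cv2.connectedComponentsWithStats(m); i=1+np.argmax(s[1:,4]); return (l==i).astype(np.uint8),ce[i],s[i]
E
python3 - <<'E'
from m import *
c=cam("top"); d=cam("side")
al=lambda h,s,v:(s<45)&(v>105)
bl=lambda h,s,v:(h>100)&(h<125)&(s>120)
go=lambda h,s,v:(h>12)&(h<30)&(s>110)&(v>150)
dk=lambda h,s,v:(v<105)&(s<90)
C={}
for n,bt,bs in(("yel",(298,184,322,202),(255,142,285,168)),("gry",(300,150,325,167),(222,130,248,158))):
    mt,ct,s1=mask(c,bt,al); ms,cs,s2=mask(d,bs,al)
    # bounding by min-area rect centre
    r=[cv2.minAreaRect(np.argwhere(m)[:,::-1].astype(np.float32)) for m in(mt,ms)]
    print(n,s1,s2,[np.round(np.r_[q[0],q[1],q[2]],1) for q in r]); 
    print(tri([(c,ct),(d,cs)]),tri([(c,r[0][0]),(d,r[1][0])]))
mt,ct,s1=mask(c,(190,135,222,165),bl); 
pts=np.array([onz(c,u,v,.014)[:2] for v,u in np.argwhere(mt)],np.float32)*1000; r=cv2.minAreaRect(pts); print("foot top",r)
ms,cs,s2=mask(d,(145,220,200,280),bl); print(s1,s2)
for box,cc in(((196,154,206,163),c),((178,235,195,256),d)):
    m,ce,s=mask(cc,box,go); print("peg",ce,s); C[id(cc)]=ce
    m,ce,s=mask(cc,box if cc is c else (170,230,195,262),al); print("collar",ce,s)
print(tri([(c,C[id(c)]),(d,C[id(d)])]))
m,ce,s=mask(c,(288,145,325,212),dk); pts=np.array([onz(c,u,v,.01)[:2] for v,u in np.argwhere(m)],np.float32)*1000
print("rack",s,cv2.minAreaRect(pts))
E
```

```text
yel [299 186  20  13 202] [261 143  18  21 217] [array([308.4, 192.2,  19.1,  11.1,   5.7]), array([269.4, 153.2,  11.6,  21.5,  26.6])]
(array([ 0.46216488, -0.16539977,  0.07895282]), np.float64(5.8257203256495356e-05)) (array([ 0.46209272, -0.16414805,  0.08011712]), np.float64(9.348647091746875e-05))
gry [300 153  21  14 189] [224 134  18  24 205] [array([310. , 159.5,  13. ,  20. ,  90. ]), array([231.7, 144.4,  11.9,  23.3,  24. ])]
(array([ 0.58879468, -0.17777775,  0.08126175]), np.float64(0.0019176805737791726)) (array([ 0.58797863, -0.17642829,  0.07998146]), np.float64(0.005345537969929357))
foot top ((650.714111328125, 221.7401885986328), (68.56413269042969, 90.00389862060547), 0.2764017879962921)
[193 143  24  18 281] [152 230  38  46 884]
peg [200.5 159. ] [200 158   2   3   6]
collar [199.5625 154.4375] [196 154   9   2  16]
peg [189.18918919 237.87837838] [182 235  13   8  74]
collar [177.80555556 243.02777778] [176 236   6  16  36]
(array([0.58608107, 0.2190427 , 0.12061314]), np.float64(0.0026288828747277385))
rack [295 162  26  29 549] ((537.1694946289062, -172.96484375), (87.81838989257812, 115.19535827636719), 82.36356353759766)
```

Run:
```python
from m import *
c=cam("top"); d=cam("side")
print(tri([(c,(200.8,159.0)),(d,(184.3,244.5))]))
print("peg tip",tri([(c,(200.8,161.3)),(d,(187.2,245))]))
# foot corners: top crop clicks (px/6) on z=.014
for n,(x,y) in dict(TL=(40,434),TR=(194,430),BR=(198,540),BL=(43,547)).items(): print(n,np.round(onz(c,185+x/6-.5,135+(y-390)/6-.5,.014),4))
# side clicks of post top and foot front corners
for n,(x,y,z) in dict(postA=(445,331,.114),postB=(487,338,.114),postC=(464,408,.114),postD=(413,400,.114),footBR=(470,557,.0),footBL=(345,527,0.0)).items(): print(n,np.round(onz(d,145+(x-310)/5-.5,220+(y-280)/5-.5,z),4))
bl=lambda h,s,v:(h>100)&(h<125)&(s>120)
mt,ct,s1=mask(c,(190,135,222,165),bl)
for v in range(142,163): print(v,np.flatnonzero(mt[v])[[0,-1]] if mt[v].any() else '')
for n,z,pts in(("rack",.01,((80,60),(53,367),(195,372),(218,62))),):
    for p in pts: print(n,np.round(onz(c,285+p[0]/6-.5,145+p[1]/6-.5,z),4))
```

```text
(array([0.59884166, 0.22373794, 0.09008189]), np.float64(0.0025846639841849315))
peg tip (array([0.59040387, 0.22370408, 0.09061304]), np.float64(0.003208838695628714))
TL [0.6903 0.2741 0.014 ]
TR [0.6894 0.1735 0.014 ]
BR [0.6151 0.1715 0.014 ]
BL [0.6139 0.2717 0.014 ]
postA [0.6396 0.2028 0.114 ]
postB [0.617  0.2018 0.114 ]
postC [0.6127 0.2433 0.114 ]
postD [0.6392 0.2449 0.114 ]
footBR [0.6214 0.2694 0.    ]
footBL [0.6945 0.2687 0.    ]
142 
143 [196 215]
144 [196 216]
145 [197 216]
146 [196 216]
147 [193 216]
148 [193 216]
149 [193 216]
150 [193 216]
151 [193 216]
152 [193 216]
153 [193 216]
154 [193 216]
155 [193 216]
156 [193 216]
157 [193 216]
158 [193 216]
159 [193 211]
160 [194 194]
161 
162 
rack [ 0.6255 -0.1396  0.01  ]
rack [ 0.4259 -0.113   0.01  ]
rack [ 0.4199 -0.2017  0.01  ]
rack [ 0.6211 -0.2281  0.01  ]
```

Request:
jog_arm(
  rows=[
    {"x": 24,"y": -23,"fingers": 85},
    {"x": 24,"y": -23,"fingers": 85},
    {"x": 24,"y": -23,"fingers": 85},
    {"x": 24,"y": -23,"fingers": 85},
    {"x": 24,"y": -23,"fingers": 85},
    {"x": 24,"y": -23,"fingers": 85},
    {"x": 24,"y": -23,"fingers": 85},
    {"x": 24,"y": -23,"fingers": 85},
  ],
)

```text
invalid input
```

Request:
jog_arm(
  rows=[
    {"x": 24,"y": -23,"fingers": 85},
    {"x": 24,"y": -23,"fingers": 85},
    {"x": 24,"y": -23,"fingers": 85},
    {"x": 24,"y": -23,"fingers": 85},
    {"x": 24,"y": -23,"fingers": 85},
    {"x": 24,"y": -23,"fingers": 85},
    {"x": 24,"y": -23,"fingers": 85},
    {"x": 24,"y": -23,"fingers": 85},
  ],
)

```text
invalid input
```

Request:
jog_arm(
  rows=[
    {"az": -8},
    {"az": -8},
    {"az": -8},
    {"az": -8},
    {"az": -8},
    {"az": -8},
    {"az": -8},
    {"az": -8},
  ],
)

```text
invalid input
```

```bash
python3 -c "
from h import *
st(); c=cam('top'); save(c,'pics/t1.png',(230,110,370,230),4)"
```

```text
{'t': 0.4, 'q': [1.1269, 0.4771, 0.0224, 1.5555, -0.0115, 1.1093, -0.0831], 'eef_pos': [0.2224, -0.6373, 0.2312], 'tool_rot': [-0.0001, 0.9859, 0.1671, -0.0], 'contact_force': [0.2691, 0.5753, -0.0173], 'torque': [0.0323, -0.0221, 0.1023], 'grasp_force': 0.0, 'gripper_width': 1.0038}
[[ 0.944  0.33  -0.   ]
 [ 0.33  -0.944  0.   ]
 [-0.    -0.    -1.   ]]
```

View pics/t1.png

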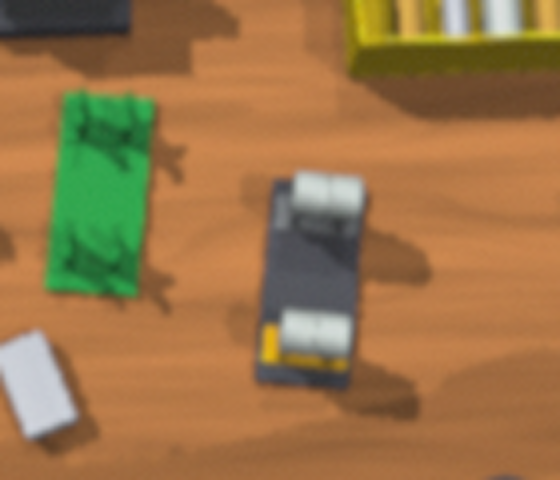

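The arm did not move: the calls were refused. The picture shows the rack as before, with the yellow spacer at about crop (317,330). I'll try again with every key in each row.

Request:
jog_arm(
  rows=[
    {"x": 24,"y": -23,"z": 0,"ax": 0,"ay": 0,"az": 0,"fingers": 85},
    {"x": 24,"y": -23,"z": 0,"ax": 0,"ay": 0,"az": 0,"fingers": 85},
    {"x": 24,"y": -23,"z": 0,"ax": 0,"ay": 0,"az": 0,"fingers": 85},
    {"x": 24,"y": -23,"z": 0,"ax": 0,"ay": 0,"az": 0,"fingers": 85},
    {"x": 24,"y": -23,"z": 0,"ax": 0,"ay": 0,"az": 0,"fingers": 85},
    {"x": 24,"y": -23,"z": 0,"ax": 0,"ay": 0,"az": 0,"fingers": 85},
    {"x": 24,"y": -23,"z": 0,"ax": 0,"ay": 0,"az": 0,"fingers": 85},
    {"x": 24,"y": -23,"z": 0,"ax": 0,"ay": 0,"az": 0,"fingers": 85},
  ],
)

```text
t: 1.25
eef_pos: [0.3436, -0.3991, 0.2315]
tool_rot: [0.0, 0.986, 0.167, 0.0]
contact_force: [0.8, 1.2, -0.6]
gripper_width: 0.994
grasp_force: 0.0
```

Request:
jog_arm(
  rows=[
    {"x": 24,"y": -23,"z": 0,"ax": 0,"ay": 0,"az": 0,"fingers": 85},
    {"x": 24,"y": -23,"z": 0,"ax": 0,"ay": 0,"az": 0,"fingers": 85},
    {"x": 24,"y": -23,"z": 0,"ax": 0,"ay": 0,"az": 0,"fingers": 85},
    {"x": 24,"y": -23,"z": 0,"ax": 0,"ay": 0,"az": 0,"fingers": 85},
    {"x": 24,"y": -23,"z": 0,"ax": 0,"ay": 0,"az": 0,"fingers": 85},
    {"x": 24,"y": -23,"z": 0,"ax": 0,"ay": 0,"az": 0,"fingers": 85},
    {"x": 24,"y": -23,"z": 0,"ax": 0,"ay": 0,"az": 0,"fingers": 85},
    {"x": 24,"y": -23,"z": 0,"ax": 0,"ay": 0,"az": 0,"fingers": 85},
  ],
)

```text
t: 2.05
eef_pos: [0.4643, -0.1622, 0.2316]
tool_rot: [0.0, 0.986, 0.167, 0.0]
contact_force: [0.4, -0.2, 1.0]
gripper_width: 0.994
grasp_force: 0.0
```

Request:
jog_arm(
  rows=[
    {"x": 0,"y": 0,"z": 0,"ax": 0,"ay": 0,"az": -8,"fingers": 85},
    {"x": 0,"y": 0,"z": 0,"ax": 0,"ay": 0,"az": -8,"fingers": 85},
    {"x": 0,"y": 0,"z": 0,"ax": 0,"ay": 0,"az": -8,"fingers": 85},
    {"x": 0,"y": 0,"z": 0,"ax": 0,"ay": 0,"az": -8,"fingers": 85},
    {"x": 0,"y": 0,"z": 0,"ax": 0,"ay": 0,"az": -8,"fingers": 85},
    {"x": 0,"y": 0,"z": 0,"ax": 0,"ay": 0,"az": -8,"fingers": 85},
    {"x": 0,"y": 0,"z": 0,"ax": 0,"ay": 0,"az": -8,"fingers": 85},
    {"x": 0,"y": 0,"z": 0,"ax": 0,"ay": 0,"az": -8,"fingers": 85},
  ],
)

```text
t: 2.85
eef_pos: [0.4638, -0.1634, 0.2315]
tool_rot: [0.0, 0.746, 0.666, 0.0]
contact_force: [1.0, -0.3, -0.8]
gripper_width: 0.992
grasp_force: 0.0
```

```bash
python3 -c "
from h import *
st()"
```

```text
{'t': 2.85, 'q': [0.5725, 0.2028, -0.4082, 1.9608, 0.0956, 0.996, 0.0073], 'eef_pos': [0.4638, -0.1634, 0.2315], 'tool_rot': [0.0002, 0.7457, 0.6663, 0.0001], 'contact_force': [0.9815, -0.2514, -0.8089], 'torque': [-0.0346, -0.0154, -0.0012], 'grasp_force': 0.0, 'gripper_width': 0.9922}
[[ 0.112  0.994  0.   ]
 [ 0.994 -0.112 -0.   ]
 [-0.     0.    -1.   ]]
```

Request:
jog_arm(
  rows=[
    {"x": 0,"y": -2,"z": 22,"ax": 0,"ay": 0,"az": 0,"fingers": 85},
    {"x": 0,"y": 0,"z": 22,"ax": 0,"ay": 0,"az": 0,"fingers": 85},
    {"x": 0,"y": 0,"z": 22,"ax": 0,"ay": 0,"az": 0,"fingers": 85},
    {"x": 0,"y": 0,"z": 22,"ax": 0,"ay": 0,"az": 0,"fingers": 85},
    {"x": 0,"y": 0,"z": 22,"ax": 0,"ay": 0,"az": 0,"fingers": 85},
    {"x": 0,"y": 0,"z": 22,"ax": 0,"ay": 0,"az": 0,"fingers": 85},
    {"x": 0,"y": 0,"z": 22,"ax": 0,"ay": 0,"az": 0,"fingers": 85},
    {"x": 0,"y": 0,"z": 22,"ax": 0,"ay": 0,"az": 0,"fingers": 85},
  ],
)

```text
t: 3.65
eef_pos: [0.462, -0.1633, 0.0547]
tool_rot: [0.0, 0.748, 0.664, 0.0]
contact_force: [0.1, 0.3, 0.3]
gripper_width: 0.998
grasp_force: 0.0
```

Request:
jog_arm(
  force=60,
  rows=[
    {"x": 0,"y": 0,"z": 0,"ax": 0,"ay": 0,"az": 0,"fingers": 50},
    {"x": 0,"y": 0,"z": 0,"ax": 0,"ay": 0,"az": 0,"fingers": 45},
    {"x": 0,"y": 0,"z": 0,"ax": 0,"ay": 0,"az": 0,"fingers": 42},
    {"x": 0,"y": 0,"z": 0,"ax": 0,"ay": 0,"az": 0,"fingers": 38},
    {"x": 0,"y": 0,"z": 0,"ax": 0,"ay": 0,"az": 0,"fingers": 35},
    {"x": 0,"y": 0,"z": 0,"ax": 0,"ay": 0,"az": 0,"fingers": 30},
    {"x": 0,"y": 0,"z": 0,"ax": 0,"ay": 0,"az": 0,"fingers": 30},
    {"x": 0,"y": 0,"z": 0,"ax": 0,"ay": 0,"az": 0,"fingers": 30},
  ],
)

```text
t: 4.45
eef_pos: [0.4593, -0.1631, 0.0563]
tool_rot: [-0.001, 0.748, 0.664, -0.002]
contact_force: [-8.0, 1.4, 8.7]
gripper_width: 0.448
grasp_force: 59.0
```

Request:
jog_arm(
  rows=[
    {"x": 0,"y": 0,"z": -10,"ax": 0,"ay": 0,"az": 0,"fingers": 30},
    {"x": 0,"y": 0,"z": -20,"ax": 0,"ay": 0,"az": 0,"fingers": 30},
    {"x": 0,"y": 0,"z": -20,"ax": 0,"ay": 0,"az": 0,"fingers": 30},
    {"x": 0,"y": 0,"z": -20,"ax": 0,"ay": 0,"az": 0,"fingers": 30},
    {"x": 0,"y": 0,"z": -20,"ax": 0,"ay": 0,"az": 0,"fingers": 30},
    {"x": 0,"y": 0,"z": -20,"ax": 0,"ay": 0,"az": 0,"fingers": 30},
    {"x": 0,"y": 0,"z": -20,"ax": 0,"ay": 0,"az": 0,"fingers": 30},
    {"x": 0,"y": 0,"z": -10,"ax": 0,"ay": 0,"az": 0,"fingers": 30},
  ],
)

```text
t: 5.25
eef_pos: [0.4631, -0.1633, 0.1983]
tool_rot: [0.002, 0.748, 0.664, 0.001]
contact_force: [0.1, 0.0, -2.3]
gripper_width: 0.449
grasp_force: 60.6
```

Run:
```python
from m import *
o=st(); d=cam("side"); Rm=R.from_quat(np.roll(o["tool_rot"],-1)).as_matrix(); p=np.array(o["eef_pos"])-Rm[:,2]*.019
u,v=map(int,proj(d,p)); print(u,v); save(d,"pics/g1.png",(u-50,v-40,u+50,v+40),6)
for s in(-.03,.03): print(s,np.round((np.array(proj(d,p+s*Rm[:,0]))-[u-50,v-40])*6))
```

```text
{'t': 5.25, 'q': [0.5696, 0.2397, -0.4107, 2.0014, 0.1205, 0.9185, -0.0214], 'eef_pos': [0.4631, -0.1633, 0.1983], 'tool_rot': [0.0021, 0.7475, 0.6642, 0.0012], 'contact_force': [0.143, 0.0052, -2.2723], 'torque': [-0.0008, -0.0207, -0.0242], 'grasp_force': 60.5686, 'gripper_width': 0.4493}
[[ 0.118  0.993  0.005]
 [ 0.993 -0.118 -0.001]
 [-0.001  0.005 -1.   ]]
270 119
-0.03 [320. 204.]
0.03 [280. 278.]
```

View pics/g1.png

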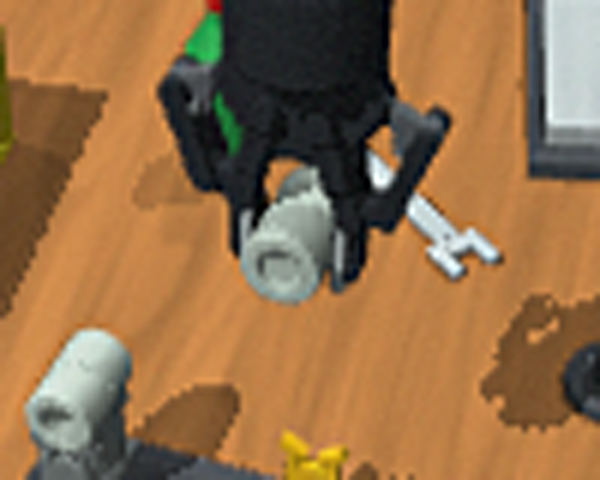

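Held level in the fingers, near end at crop (280,268); centre about 24 mm behind the TCP. Now carry it to the gauge and turn it.

Request:
jog_arm(
  rows=[
    {"x": 40,"y": 2,"z": 0,"ax": 0,"ay": 0,"az": 0,"fingers": 30},
    {"x": 40,"y": 2,"z": 0,"ax": 0,"ay": 0,"az": 0,"fingers": 30},
    {"x": 40,"y": 2,"z": 0,"ax": 0,"ay": 0,"az": 0,"fingers": 30},
    {"x": 40,"y": 2,"z": 0,"ax": 0,"ay": 0,"az": 0,"fingers": 30},
    {"x": 40,"y": 2,"z": 0,"ax": 0,"ay": 0,"az": 0,"fingers": 30},
    {"x": 40,"y": 2,"z": 0,"ax": 0,"ay": 0,"az": 0,"fingers": 30},
    {"x": 40,"y": 2,"z": 0,"ax": 0,"ay": 0,"az": 0,"fingers": 30},
    {"x": 40,"y": 2,"z": 0,"ax": 0,"ay": 0,"az": 0,"fingers": 30},
  ],
)

```text
t: 6.1
eef_pos: [0.5152, 0.1543, 0.195]
tool_rot: [0.0, 0.748, 0.664, -0.0]
contact_force: [0.7, -0.4, -1.7]
gripper_width: 0.449
grasp_force: 60.6
```

Request:
jog_arm(
  rows=[
    {"x": 35,"y": 1,"z": 0,"ax": 0,"ay": 0,"az": 0,"fingers": 30},
    {"x": 35,"y": 1,"z": 0,"ax": 0,"ay": 0,"az": 0,"fingers": 30},
    {"x": 0,"y": 0,"z": 0,"ax": 0,"ay": 0,"az": -8,"fingers": 30},
    {"x": 0,"y": 0,"z": 0,"ax": 0,"ay": 0,"az": -8,"fingers": 30},
    {"x": 0,"y": 0,"z": 0,"ax": 0,"ay": 0,"az": -8,"fingers": 30},
    {"x": 0,"y": 0,"z": 0,"ax": 0,"ay": 0,"az": -8,"fingers": 30},
    {"x": 0,"y": 0,"z": 0,"ax": 0,"ay": 0,"az": -8,"fingers": 30},
    {"x": 0,"y": 0,"z": 0,"ax": 0,"ay": 0,"az": -8,"fingers": 30},
  ],
)

```text
t: 6.9
eef_pos: [0.5253, 0.2219, 0.1948]
tool_rot: [-0.0, 0.41, 0.912, -0.0]
contact_force: [-0.8, -0.0, -2.0]
gripper_width: 0.45
grasp_force: 60.7
```

Request:
jog_arm(
  rows=[
    {"x": 0,"y": 0,"z": 0,"ax": 0,"ay": 0,"az": -8,"fingers": 30},
    {"x": 0,"y": 0,"z": 0,"ax": 0,"ay": 0,"az": -8,"fingers": 30},
    {"x": 0,"y": 0,"z": 0,"ax": 0,"ay": 0,"az": -8,"fingers": 30},
    {"x": 0,"y": 0,"z": 0,"ax": 0,"ay": 0,"az": -8,"fingers": 30},
    {"x": 0,"y": 0,"z": 0,"ax": 0,"ay": 0,"az": -8,"fingers": 30},
    {"x": 0,"y": 0,"z": 0,"ax": 0,"ay": 0,"az": -8,"fingers": 30},
    {"x": 0,"y": 0,"z": 0,"ax": 0,"ay": 0,"az": -2,"fingers": 30},
    {"x": 0,"y": 0,"z": 0,"ax": 0,"ay": 0,"az": 0,"fingers": 30},
  ],
)

```text
t: 7.7
eef_pos: [0.5254, 0.2217, 0.1948]
tool_rot: [-0.0, -0.011, 1.0, 0.0]
contact_force: [-0.6, 0.0, -2.3]
gripper_width: 0.448
grasp_force: 60.7
```

```bash
python3 -c "
from h import *
st()"
```

```text
{'t': 7.7, 'q': [0.1971, 0.5057, -0.9333, 1.8012, 0.4592, 1.07, 0.6877], 'eef_pos': [0.5254, 0.2217, 0.1948], 'tool_rot': [-0.0004, -0.0107, 0.9999, 0.0], 'contact_force': [-0.5783, 0.007, -2.2639], 'torque': [-0.0147, 0.0205, 0.0057], 'grasp_force': 60.7189, 'gripper_width': 0.4483}
[[-1.    -0.021 -0.001]
 [-0.021  1.    -0.   ]
 [ 0.001  0.    -1.   ]]
```

Request:
jog_arm(
  rows=[
    {"x": 0,"y": 0,"z": 16,"ax": 0,"ay": 0,"az": 0,"fingers": 30},
    {"x": 0,"y": 0,"z": 16,"ax": 0,"ay": 0,"az": 0,"fingers": 30},
    {"x": 0,"y": 0,"z": 16,"ax": 0,"ay": 0,"az": 0,"fingers": 30},
    {"x": 0,"y": 0,"z": 16,"ax": 0,"ay": 0,"az": 0,"fingers": 30},
    {"x": 0,"y": 0,"z": 16,"ax": 0,"ay": 0,"az": 0,"fingers": 30},
    {"x": 0,"y": 0,"z": 16,"ax": 0,"ay": 0,"az": 0,"fingers": 30},
    {"x": 0,"y": 0,"z": 16,"ax": 0,"ay": 0,"az": 0,"fingers": 30},
    {"x": 0,"y": 0,"z": 16,"ax": 0,"ay": 0,"az": 0,"fingers": 30},
  ],
)

```text
t: 8.5
eef_pos: [0.5255, 0.2221, 0.0659]
tool_rot: [-0.0, -0.011, 1.0, 0.0]
contact_force: [-0.5, -0.3, -2.9]
gripper_width: 0.452
grasp_force: 60.7
```

Run:
```python
from m import *
d=cam("side");c=cam("top"); st()
def cr(c,u0,v0,w,h,s): return cv2.resize(c["pixels"][v0:v0+h,u0:u0+w,::-1],(w*s,h*s),interpolation=cv2.INTER_CUBIC)
a=cr(d,140,205,100,75,6); b=cr(c,184,140,33,50,6)
W=np.zeros((450,800,3),np.uint8); W[:450,:600]=a; W[:300,602:800]=b; cv2.imwrite("pics/pre.png",W)
```

```text
{'t': 8.6, 'q': [0.0999, 0.662, -0.8133, 1.8975, 0.628, 0.8623, 0.5539], 'eef_pos': [0.5242, 0.2211, 0.0647], 'tool_rot': [-0.0018, -0.0108, 0.9999, -0.0008], 'contact_force': [-0.4165, -0.0263, -3.1101], 'torque': [-0.0271, -0.0254, -0.0178], 'grasp_force': 60.6609, 'gripper_width': 0.4506}
[[-1.    -0.022 -0.004]
 [-0.022  1.    -0.002]
 [ 0.004 -0.002 -1.   ]]
```

View pics/pre.png

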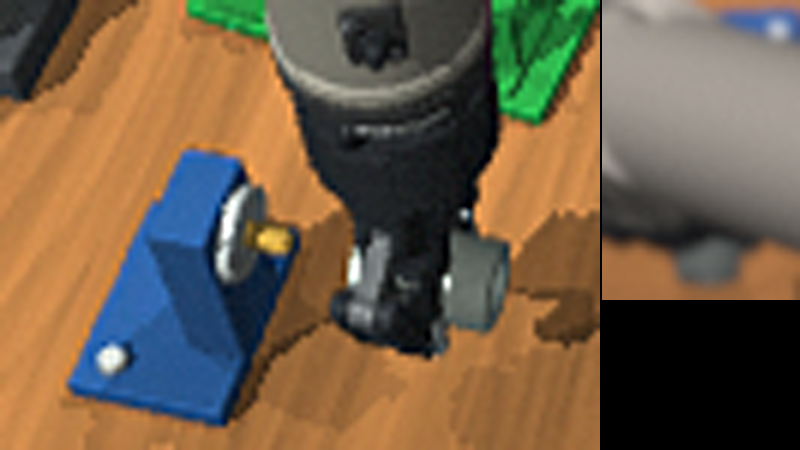

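Run:
```python
from m import *
d=cam("side"); o=bot.get_obs(); p=np.array(o["eef_pos"])+[0,0,.0237]
P=lambda q:np.round((np.array(proj(d,q))-[140,205]+.5)*6)
print("tail end",P(p-[.03,0.0007,0]),"tail top/bot",P(p-[.03,0,-.02]),P(p-[.03,0,.02]))
for x in(.602,.607,.612): print(x,"root",P([x,.2225,.09]),"tip",P([x-.02,.222,.09]),"collar top/bot",P([x,.2225,.111]),P([x,.2225,.069]),"collar y+-",P([x,.2435,.09]),P([x,.2015,.09]))
```

```text
tail end [508. 286.] tail top/bot [504. 263.] [511. 311.]
0.602 root [267. 237.] tip [312. 246.] collar top/bot [259. 211.] [275. 263.] collar y+- [249. 279.] [285. 197.]
0.607 root [256. 235.] tip [301. 243.] collar top/bot [248. 208.] [264. 260.] collar y+- [238. 277.] [274. 194.]
0.612 root [245. 233.] tip [290. 241.] collar top/bot [236. 206.] [254. 258.] collar y+- [227. 274.] [263. 192.]
```

Request:
jog_arm(
  rows=[
    {"x": -5,"y": 0,"z": -1,"ax": 0,"ay": 0,"az": 0,"fingers": 30},
    {"x": -5,"y": 0,"z": 0,"ax": 0,"ay": 0,"az": 0,"fingers": 30},
    {"x": -5,"y": 0,"z": 0,"ax": 0,"ay": 0,"az": 0,"fingers": 30},
    {"x": -5,"y": 0,"z": 0,"ax": 0,"ay": 0,"az": 0,"fingers": 30},
    {"x": -5,"y": 0,"z": 0,"ax": 0,"ay": 0,"az": 0,"fingers": 30},
    {"x": -4,"y": 0,"z": 0,"ax": 0,"ay": 0,"az": 0,"fingers": 30},
    {"x": -3,"y": 0,"z": 0,"ax": 0,"ay": 0,"az": 0,"fingers": 30},
    {"x": 0,"y": 0,"z": 0,"ax": 0,"ay": 0,"az": 0,"fingers": 30},
  ],
)

```text
t: 9.45
eef_pos: [0.558, 0.2227, 0.0682]
tool_rot: [0.0, -0.011, 1.0, 0.0]
contact_force: [-0.7, 0.9, -2.2]
gripper_width: 0.45
grasp_force: 60.7
```

Request:
jog_arm(
  rows=[
    {"x": -1,"y": 0,"z": 0,"ax": 0,"ay": 0,"az": 0,"fingers": 30},
    {"x": -1,"y": 0,"z": 0,"ax": 0,"ay": 0,"az": 0,"fingers": 30},
    {"x": -1,"y": 0,"z": 0,"ax": 0,"ay": 0,"az": 0,"fingers": 30},
    {"x": -1,"y": 0,"z": 0,"ax": 0,"ay": 0,"az": 0,"fingers": 30},
    {"x": -1,"y": 0,"z": 0,"ax": 0,"ay": 0,"az": 0,"fingers": 30},
    {"x": 0,"y": 0,"z": 0,"ax": 0,"ay": 0,"az": 0,"fingers": 30},
    {"x": 0,"y": 0,"z": 0,"ax": 0,"ay": 0,"az": 0,"fingers": 30},
    {"x": 0,"y": 0,"z": 0,"ax": 0,"ay": 0,"az": 0,"fingers": 30},
  ],
)

```text
t: 10.25
eef_pos: [0.5625, 0.2229, 0.0683]
tool_rot: [-0.0, -0.011, 1.0, -0.0]
contact_force: [0.1, -0.5, -1.9]
gripper_width: 0.452
grasp_force: 60.7
```

Request:
jog_arm(
  rows=[
    {"x": -1,"y": 0,"z": 1,"ax": 0,"ay": 0,"az": 0,"fingers": 30},
    {"x": -1,"y": 0,"z": 0,"ax": 0,"ay": 0,"az": 0,"fingers": 30},
    {"x": -1,"y": 0,"z": 0,"ax": 0,"ay": 0,"az": 0,"fingers": 30},
    {"x": -1,"y": 0,"z": 0,"ax": 0,"ay": 0,"az": 0,"fingers": 30},
    {"x": -1,"y": 0,"z": 0,"ax": 0,"ay": 0,"az": 0,"fingers": 30},
    {"x": 0,"y": 0,"z": 0,"ax": 0,"ay": 0,"az": 0,"fingers": 30},
    {"x": 0,"y": 0,"z": 0,"ax": 0,"ay": 0,"az": 0,"fingers": 30},
    {"x": 0,"y": 0,"z": 0,"ax": 0,"ay": 0,"az": 0,"fingers": 30},
  ],
)

```text
t: 11.05
eef_pos: [0.5675, 0.223, 0.0673]
tool_rot: [-0.0, -0.011, 1.0, -0.0]
contact_force: [0.2, -0.1, -2.6]
gripper_width: 0.448
grasp_force: 60.7
```

Request:
jog_arm(
  rows=[
    {"x": -1,"y": 0,"z": 0,"ax": 0,"ay": 0,"az": 0,"fingers": 30},
    {"x": -1,"y": 0,"z": 0,"ax": 0,"ay": 0,"az": 0,"fingers": 30},
    {"x": -1,"y": 0,"z": 0,"ax": 0,"ay": 0,"az": 0,"fingers": 30},
    {"x": -1,"y": 0,"z": 0,"ax": 0,"ay": 0,"az": 0,"fingers": 30},
    {"x": 0,"y": 0,"z": 0,"ax": 0,"ay": 0,"az": 0,"fingers": 30},
    {"x": 0,"y": 0,"z": 0,"ax": 0,"ay": 0,"az": 0,"fingers": 30},
    {"x": 0,"y": 0,"z": 0,"ax": 0,"ay": 0,"az": 0,"fingers": 30},
    {"x": 0,"y": 0,"z": 0,"ax": 0,"ay": 0,"az": 0,"fingers": 30},
  ],
)

```text
t: 11.85
eef_pos: [0.5715, 0.223, 0.0673]
tool_rot: [-0.0, -0.011, 1.0, -0.0]
contact_force: [0.9, -0.0, -2.7]
gripper_width: 0.451
grasp_force: 60.7
```

Request:
jog_arm(
  rows=[
    {"x": -1,"y": 0,"z": 0,"ax": 0,"ay": 0,"az": 0,"fingers": 30},
    {"x": -1,"y": 0,"z": 0,"ax": 0,"ay": 0,"az": 0,"fingers": 30},
    {"x": -1,"y": 0,"z": 0,"ax": 0,"ay": 0,"az": 0,"fingers": 30},
    {"x": -1,"y": 0,"z": 0,"ax": 0,"ay": 0,"az": 0,"fingers": 30},
    {"x": 0,"y": 0,"z": 0,"ax": 0,"ay": 0,"az": 0,"fingers": 30},
    {"x": 0,"y": 0,"z": 0,"ax": 0,"ay": 0,"az": 0,"fingers": 30},
    {"x": 0,"y": 0,"z": 0,"ax": 0,"ay": 0,"az": 0,"fingers": 30},
    {"x": 0,"y": 0,"z": 0,"ax": 0,"ay": 0,"az": 0,"fingers": 30},
  ],
)

```text
t: 12.65
eef_pos: [0.5755, 0.2232, 0.0673]
tool_rot: [-0.0, -0.011, 1.0, 0.0]
contact_force: [-0.7, -0.1, -2.2]
gripper_width: 0.447
grasp_force: 60.7
```

Request:
jog_arm(
  rows=[
    {"x": -1,"y": 0,"z": 0,"ax": 0,"ay": 0,"az": 0,"fingers": 30},
    {"x": -1,"y": 0,"z": 0,"ax": 0,"ay": 0,"az": 0,"fingers": 30},
    {"x": -1,"y": 0,"z": 0,"ax": 0,"ay": 0,"az": 0,"fingers": 30},
    {"x": -1,"y": 0,"z": 0,"ax": 0,"ay": 0,"az": 0,"fingers": 30},
    {"x": 0,"y": 0,"z": 0,"ax": 0,"ay": 0,"az": 0,"fingers": 30},
    {"x": 0,"y": 0,"z": 0,"ax": 0,"ay": 0,"az": 0,"fingers": 30},
    {"x": 0,"y": 0,"z": 0,"ax": 0,"ay": 0,"az": 0,"fingers": 30},
    {"x": 0,"y": 0,"z": 0,"ax": 0,"ay": 0,"az": 0,"fingers": 30},
  ],
)

```text
t: 13.45
eef_pos: [0.5773, 0.2232, 0.0669]
tool_rot: [-0.002, -0.011, 1.0, -0.001]
contact_force: [-6.7, -1.8, 1.3]
gripper_width: 0.451
grasp_force: 60.9
```

Run:
```python
from m import *
d=cam("side"); st(); save(d,"pics/ins.png",(140,205,240,280),6)
```

```text
{'t': 13.5, 'q': [0.0967, 0.7207, -0.7974, 1.7753, 0.6314, 0.9255, 0.6179], 'eef_pos': [0.5774, 0.2232, 0.0669], 'tool_rot': [-0.0018, -0.0113, 0.9999, -0.0007], 'contact_force': [-7.0069, -1.6816, 1.8489], 'torque': [-0.2187, 1.3371, 0.0699], 'grasp_force': 60.9268, 'gripper_width': 0.4518}
[[-1.    -0.023 -0.004]
 [-0.023  1.    -0.001]
 [ 0.004 -0.001 -1.   ]]
```

View pics/ins.png

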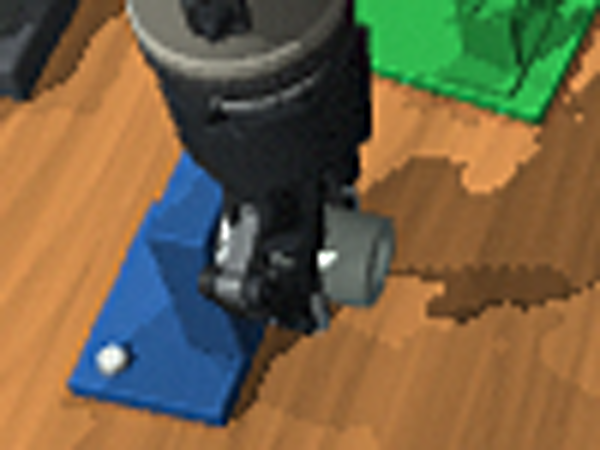

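The tail end is at crop (380,262), so the centre is about x 0.582, against an expected home position of 0.583. This looks like the deep hole. I'll press firmly to confirm.

Request:
jog_arm(
  rows=[
    {"x": -1,"y": 0,"z": 0,"ax": 0,"ay": 0,"az": 0,"fingers": 30},
    {"x": -1,"y": 0,"z": 0,"ax": 0,"ay": 0,"az": 0,"fingers": 30},
    {"x": -1,"y": 0,"z": 0,"ax": 0,"ay": 0,"az": 0,"fingers": 30},
    {"x": -1,"y": 0,"z": 0,"ax": 0,"ay": 0,"az": 0,"fingers": 30},
    {"x": 0,"y": 0,"z": 0,"ax": 0,"ay": 0,"az": 0,"fingers": 30},
    {"x": 0,"y": 0,"z": 0,"ax": 0,"ay": 0,"az": 0,"fingers": 30},
    {"x": 0,"y": 0,"z": 0,"ax": 0,"ay": 0,"az": 0,"fingers": 30},
    {"x": 0,"y": 0,"z": 0,"ax": 0,"ay": 0,"az": 0,"fingers": 30},
  ],
)

```text
t: 14.3
eef_pos: [0.5773, 0.2232, 0.0663]
tool_rot: [-0.005, -0.012, 1.0, -0.002]
contact_force: [-17.9, -2.7, 8.1]
gripper_width: 0.449
grasp_force: 61.5
```

Run:
```python
from m import *
d=cam("side"); st()
al=lambda h,s,v:(s<60)&(v>70)&(v<190)
m,ce,s=mask(d,(195,235,210,258),al); print(ce,s)
```

```text
{'t': 14.35, 'q': [0.0957, 0.7249, -0.7978, 1.7699, 0.6286, 0.9337, 0.6225], 'eef_pos': [0.5773, 0.2233, 0.0663], 'tool_rot': [-0.0051, -0.0122, 0.9999, -0.0018], 'contact_force': [-17.4729, -3.0342, 7.7425], 'torque': [-0.5823, 3.4159, 0.004], 'grasp_force': 61.4869, 'gripper_width': 0.4515}
[[-1.    -0.024 -0.01 ]
 [-0.024  1.    -0.004]
 [ 0.01  -0.004 -1.   ]]
[198.952 247.28 ] [195 240  11  16 125]
```

Firmly stopped at TCP x = 0.577 under 18 N, so it is home and the deep hole is at the tool −x end. Now draw it off and lift.

Request:
jog_arm(
  rows=[
    {"x": 5,"y": 0,"z": 0,"ax": 0,"ay": 0,"az": 0,"fingers": 30},
    {"x": 7,"y": 0,"z": 0,"ax": 0,"ay": 0,"az": 0,"fingers": 30},
    {"x": 10,"y": 0,"z": 0,"ax": 0,"ay": 0,"az": 0,"fingers": 30},
    {"x": 10,"y": 0,"z": 0,"ax": 0,"ay": 0,"az": 0,"fingers": 30},
    {"x": 10,"y": 0,"z": 0,"ax": 0,"ay": 0,"az": 0,"fingers": 30},
    {"x": 10,"y": 0,"z": 0,"ax": 0,"ay": 0,"az": 0,"fingers": 30},
    {"x": 10,"y": 0,"z": 0,"ax": 0,"ay": 0,"az": 0,"fingers": 30},
    {"x": 5,"y": 0,"z": 0,"ax": 0,"ay": 0,"az": 0,"fingers": 30},
  ],
)

```text
t: 15.15
eef_pos: [0.5153, 0.2219, 0.0673]
tool_rot: [-0.0, -0.011, 1.0, -0.0]
contact_force: [-0.2, 0.4, -2.7]
gripper_width: 0.451
grasp_force: 60.6
```

Request:
jog_arm(
  rows=[
    {"x": 0,"y": 0,"z": -25,"ax": 0,"ay": 0,"az": 0,"fingers": 30},
    {"x": 0,"y": 0,"z": -35,"ax": 0,"ay": 0,"az": 0,"fingers": 30},
    {"x": 0,"y": 0,"z": -35,"ax": 0,"ay": 0,"az": 0,"fingers": 30},
    {"x": 0,"y": 0,"z": -35,"ax": 0,"ay": 0,"az": 0,"fingers": 30},
    {"x": 0,"y": 0,"z": -35,"ax": 0,"ay": 0,"az": 0,"fingers": 30},
    {"x": 0,"y": 0,"z": -35,"ax": 0,"ay": 0,"az": 0,"fingers": 30},
    {"x": 0,"y": 0,"z": -35,"ax": 0,"ay": 0,"az": 0,"fingers": 30},
    {"x": 0,"y": 0,"z": -25,"ax": 0,"ay": 0,"az": 0,"fingers": 30},
  ],
)

```text
t: 15.95
eef_pos: [0.5166, 0.2224, 0.3298]
tool_rot: [0.001, -0.011, 1.0, 0.0]
contact_force: [0.8, 0.4, -1.9]
gripper_width: 0.452
grasp_force: 60.7
```

```bash
python3 -c "
from h import *
st()"
```

```text
{'t': 15.95, 'q': [0.2714, 0.3663, -1.0135, 1.6556, 0.3224, 1.2974, 0.7925], 'eef_pos': [0.5166, 0.2224, 0.3298], 'tool_rot': [0.0012, -0.0109, 0.9999, 0.0003], 'contact_force': [0.7873, 0.444, -1.879], 'torque': [-0.0056, -0.0539, 0.0101], 'grasp_force': 60.7294, 'gripper_width': 0.4519}
[[-1.    -0.022  0.002]
 [-0.022  1.     0.001]
 [-0.002  0.001 -1.   ]]
```

Request:
jog_arm(
  rows=[
    {"x": 0,"y": 0,"z": 0,"ax": 0,"ay": -5,"az": 0,"fingers": 30},
    {"x": 0,"y": 0,"z": 0,"ax": 0,"ay": -5,"az": 0,"fingers": 30},
    {"x": 0,"y": 0,"z": 0,"ax": 0,"ay": -5,"az": 0,"fingers": 30},
    {"x": 0,"y": 0,"z": 0,"ax": 0,"ay": -5,"az": 0,"fingers": 30},
    {"x": 0,"y": 0,"z": 0,"ax": 0,"ay": -5,"az": 0,"fingers": 30},
    {"x": 0,"y": 0,"z": 0,"ax": 0,"ay": -5,"az": 0,"fingers": 30},
    {"x": 0,"y": 0,"z": 0,"ax": 0,"ay": -5,"az": 0,"fingers": 30},
    {"x": 0,"y": 0,"z": 0,"ax": 0,"ay": -5,"az": 0,"fingers": 30},
  ],
)

```text
t: 16.75
eef_pos: [0.5158, 0.2221, 0.3275]
tool_rot: [0.344, -0.011, 0.939, 0.004]
contact_force: [1.0, -0.6, -2.4]
gripper_width: 0.448
grasp_force: 60.8
```

```bash
python3 -c "
from h import *
st()"
```

```text
{'t': 16.75, 'q': [0.2785, -0.0083, -1.0201, 2.1378, 0.8234, 0.6097, 0.2531], 'eef_pos': [0.5158, 0.2221, 0.3275], 'tool_rot': [0.3438, -0.0106, 0.939, 0.0038], 'contact_force': [1.0304, -0.5616, -2.384], 'torque': [-0.0141, 0.8711, -0.0359], 'grasp_force': 60.8265, 'gripper_width': 0.448}
[[-0.763 -0.022  0.646]
 [-0.017  1.     0.014]
 [-0.646 -0.    -0.764]]
```

Request:
jog_arm(
  rows=[
    {"x": -19,"y": 0,"z": 16,"ax": 0,"ay": 0,"az": 0,"fingers": 30},
    {"x": -19,"y": 0,"z": 16,"ax": 0,"ay": 0,"az": 0,"fingers": 30},
    {"x": -19,"y": 0,"z": 16,"ax": 0,"ay": 0,"az": 0,"fingers": 30},
    {"x": -19,"y": 0,"z": 16,"ax": 0,"ay": 0,"az": 0,"fingers": 30},
    {"x": -19,"y": 0,"z": 16,"ax": 0,"ay": 0,"az": 0,"fingers": 30},
    {"x": -19,"y": 0,"z": 16,"ax": 0,"ay": 0,"az": 0,"fingers": 30},
    {"x": -19,"y": 0,"z": 16,"ax": 0,"ay": 0,"az": 0,"fingers": 30},
    {"x": -19,"y": 0,"z": 16,"ax": 0,"ay": 0,"az": 0,"fingers": 30},
  ],
)

```text
t: 17.55
eef_pos: [0.7157, 0.2261, 0.3264]
tool_rot: [0.342, -0.01, 0.94, 0.004]
contact_force: [0.7, -0.0, -1.6]
gripper_width: 0.451
grasp_force: 61.0
```

Request:
jog_arm(
  rows=[
    {"x": 0,"y": 0,"z": 0,"ax": 0,"ay": -3,"az": 0,"fingers": 30},
    {"x": 0,"y": 0,"z": 0,"ax": 0,"ay": -3,"az": 0,"fingers": 30},
    {"x": 0,"y": 0,"z": 0,"ax": 0,"ay": -3,"az": 0,"fingers": 30},
    {"x": 0,"y": 0,"z": 0,"ax": 0,"ay": -3,"az": 0,"fingers": 30},
    {"x": 0,"y": 0,"z": 0,"ax": 0,"ay": -3,"az": 0,"fingers": 30},
    {"x": 0,"y": 0,"z": 0,"ax": 0,"ay": -3,"az": 0,"fingers": 30},
    {"x": 0,"y": 0,"z": 0,"ax": 0,"ay": -3,"az": 0,"fingers": 30},
    {"x": 0,"y": 0,"z": 0,"ax": 0,"ay": -3,"az": 0,"fingers": 30},
  ],
)

```text
t: 18.35
eef_pos: [0.7145, 0.2266, 0.3268]
tool_rot: [0.53, -0.009, 0.848, 0.006]
contact_force: [0.1, 0.1, -2.1]
gripper_width: 0.452
grasp_force: 61.1
```

```bash
python3 -c "
from h import *
st()"
```

```text
{'t': 18.35, 'q': [0.0593, 0.3692, -0.7949, 2.067, 1.9766, 0.7973, -0.5961], 'eef_pos': [0.7145, 0.2266, 0.3268], 'tool_rot': [0.5305, -0.0095, 0.8476, 0.0064], 'contact_force': [0.147, 0.0527, -2.1383], 'torque': [-0.0032, 1.3376, -0.0194], 'grasp_force': 61.0707, 'gripper_width': 0.4516}
[[-0.437 -0.023  0.899]
 [-0.009  1.     0.021]
 [-0.899  0.001 -0.437]]
```

Request:
jog_arm(
  rows=[
    {"x": 0,"y": 0,"z": 0,"ax": 0,"ay": -3.5,"az": 0,"fingers": 30},
    {"x": 0,"y": 0,"z": 0,"ax": 0,"ay": -3.5,"az": 0,"fingers": 30},
    {"x": 0,"y": 0,"z": 0,"ax": 0,"ay": -3.5,"az": 0,"fingers": 30},
    {"x": 0,"y": 0,"z": 0,"ax": 0,"ay": -3.5,"az": 0,"fingers": 30},
    {"x": 0,"y": 0,"z": 0,"ax": 0,"ay": -3.5,"az": 0,"fingers": 30},
    {"x": 0,"y": 0,"z": 0,"ax": 0,"ay": -3.5,"az": 0,"fingers": 30},
    {"x": 0,"y": 0,"z": 0,"ax": 0,"ay": -3.5,"az": 0,"fingers": 30},
    {"x": 0,"y": 0,"z": 0,"ax": 0,"ay": -1.5,"az": 0,"fingers": 30},
  ],
)

```text
t: 19.15
eef_pos: [0.7147, 0.2263, 0.3249]
tool_rot: [0.706, -0.008, 0.708, 0.008]
contact_force: [1.1, 1.2, -3.3]
gripper_width: 0.45
grasp_force: 61.1
```

Run:
```python
from m import *
o=st(); d=cam("side"); Rm=R.from_quat(np.roll(o["tool_rot"],-1)).as_matrix(); p=np.array(o["eef_pos"])-Rm[:,2]*.024
u,v=map(int,proj(d,p)); print(u,v); u0=max(u-50,0);v0=max(v-40,0); save(d,"pics/up.png",(u0,v0,u0+100,v0+80),6)
```

```text
{'t': 19.15, 'q': [-0.0504, 0.6123, -0.7288, 2.209, 2.5333, 1.436, -0.9956], 'eef_pos': [0.7147, 0.2263, 0.3249], 'tool_rot': [0.7064, -0.0081, 0.7077, 0.0078], 'contact_force': [1.0643, 1.1858, -3.2873], 'torque': [-0.0241, 1.467, -0.0438], 'grasp_force': 61.1469, 'gripper_width': 0.4503}
[[-0.002 -0.023  1.   ]
 [-0.     1.     0.023]
 [-1.    -0.    -0.002]]
124 177
```

View pics/up.png

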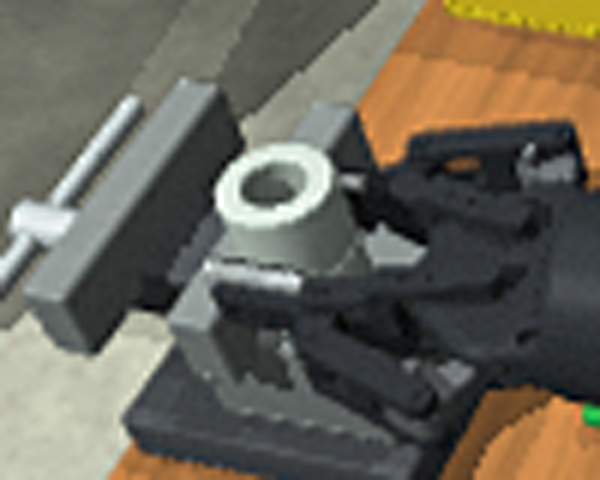

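The spacer stands upright with its mouth at crop (273,187), clear of the vice behind and below it. I'll compare the floor and rim brightness, since a 5 mm recess would show a floor lit like the rim, and let the arm settle.

Request:
jog_arm(
  rows=[
    {"x": -6,"y": 0,"z": 0,"ax": 0,"ay": 0,"az": 0,"fingers": 30},
    {"x": -6,"y": 0,"z": 0,"ax": 0,"ay": 0,"az": 0,"fingers": 30},
    {"x": -6,"y": 0,"z": 0,"ax": 0,"ay": 0,"az": 0,"fingers": 30},
    {"x": 0,"y": 0,"z": 0,"ax": 0,"ay": 0,"az": 0,"fingers": 30},
    {"x": 0,"y": 0,"z": 0,"ax": 0,"ay": 0,"az": 0,"fingers": 30},
    {"x": 0,"y": 0,"z": 0,"ax": 0,"ay": 0,"az": 0,"fingers": 30},
    {"x": 0,"y": 0,"z": 0,"ax": 0,"ay": 0,"az": 0,"fingers": 30},
    {"x": 0,"y": 0,"z": 0,"ax": 0,"ay": 0,"az": 0,"fingers": 30},
  ],
)

```text
t: 20.0
eef_pos: [0.7152, 0.2261, 0.3446]
tool_rot: [0.707, -0.008, 0.707, 0.008]
contact_force: [0.9, 0.5, -2.4]
gripper_width: 0.448
grasp_force: 61.1
```

Run:
```python
from m import *
o=st(); d=cam("side"); Rm=R.from_quat(np.roll(o["tool_rot"],-1)).as_matrix(); p=np.array(o["eef_pos"])-Rm[:,2]*.024-Rm[:,0]*.033
u,v=np.round(proj(d,p)).astype(int); print(u,v); print(d["pixels"][v-8:v+9,u-12:u+13].mean(2).astype(int))
print(np.abs(o["joint_vel"]).max())
```

```text
{'t': 20.0, 'q': [-0.0383, 0.5709, -0.7411, 2.2028, 2.5114, 1.3971, -0.9811], 'eef_pos': [0.7152, 0.2261, 0.3446], 'tool_rot': [0.7069, -0.0077, 0.7072, 0.0076], 'contact_force': [0.9151, 0.5075, -2.4243], 'torque': [0.0061, 1.4505, -0.0386], 'grasp_force': 61.1476, 'gripper_width': 0.4481}
[[-0.    -0.022  1.   ]
 [-0.     1.     0.022]
 [-1.    -0.    -0.   ]]
116 159
[[166 153 147 148 148 151  89  90  91  91  86  85  86  80  78  77  71 125
  139 139 137 139 142 143 146]
 [154 154 153 154 158 129  66  70  90  88  84  80  79  75  75  70 134 138
  135 135 143 142 135 140 145]
 [154 152 150 158 126  85  43  45  88  81  71  68  90  87  84 134 144 125
  128 131 136 138 140 146 144]
 [152 150 159 141  98  51  40  31  49 131 136 217 223 219 216 221 221 216
  188 144 132 131 162 159 148]
 [152 153 152 110  61  35  24 112 221 225 223 235 236 235 233 231 230 227
  226 220 185 138 152 156 151]
 [154 158 122  71  32  69 111 222 237 238 243 230 212 214 220 236 235 232
  226 227 224 206 153 158 158]
 [161 135  86  34  65 229 226 239 241 197 141 127 127 136 151 164 170 226
  232 226 226 229 139 1
[... 379 characters left out ...]
3  93  90 138 180
  229 228 235 215  84  75  69]
 [ 45  25 203 241 230 232 176  59  61  71  75  76  82  80  71  63 139 231
  235 235 222 119  69  68  34]
 [ 47  36 161 245 233 230 230 125  50  54  64  63  64  60 124 180 228 237
  239 248 159  65  71  76  74]
 [ 50  35  95 253 237 230 231 226 222 170 133 129 133 230 233 234 241 245
  208 144  80  68  75  76  78]
 [ 49  40  37 216 244 235 231 231 234 226 228 227 228 239 240 243 249 206
  112  78  74  79  79  75  77]
 [ 49  47  32 125 186 244 240 240 237 239 240 242 242 247 218 188 144 105
   74  77  84  79  79  74  75]
 [ 50  49  45  50 167 184 176 206 215 209 205 204 177 154 130 114  94  88
   89  84  84  80  80  74  73]]
0.002089340851463249
```

The mouth shows only shaded wall (60–150) with no lit floor, against a rim of about 230, so it is the deep hole. The tool is vertical to within a fraction of a degree and the arm is still.

```bash
python3 -c "
from station import bot
print(bot.hand_in())"
```

```text
the job is handed in; nothing more can be done
None
```

The job is handed in: the first end I tried on the peg was the deep hole, it went fully home against the collar, and the spacer is now held still with that hole pointing straight up, about 34 cm above the bench.

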